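Test the plant cart's parking brake

ROBOT

A 7-joint arm with a two-finger parallel gripper is mounted at the origin on the work surface. World frame = base frame: x ahead of the robot, y to its left, z up, the work surface at z = 0. Lengths are in m, angles in rad, forces in N, time in s.
With the tool pointing down it reaches from about 0.425 to 0.875 m from the base axis. Payload 9.9 kg.
Tool frame: the origin (TCP) lies where the fingers leave the gripper's body, on its centre line; the fingertips stand 73 mm ahead of it and the grasp point (between the pads) lies 54 mm ahead of it; z points along the fingers, y is the line along which they close (so a half turn about z gives the same grasp; the last joint's range is limited). The gripper opens to 85 mm and grips with 20 to 120 N. Pads are 22 mm wide; open, the fingers measure 114 mm over their backs; the gripper's body (76 mm by 85 mm) begins 54 mm behind the grasp point. The pads swing forward as they close: fully open they stand 13 mm farther back than shut.
Start: joints at [1.073, 0.576, 0.025, 1.437, -0.015, 1.129, -0.057], TCP at [0.271, -0.618, 0.304] pointing down, gripper open.
Joint ranges: [-2.76, 2.76], [-0.34, 2.15], [-1.52, 1.57], [0.19, 2.46], [-1.09, 4.23], [0.17, 1.99], [-2.82, 2.82]. Speed limits (rad/s): [2.22, 2.22, 3.01, 3.01, 3.14, 3.14, 3.14].

INTERFACE

Orientations are given as a unit quaternion [w, x, y, z].
In Python, from rig import bot gives the robot as it stands. The module is installed in compiled form; this text tells all that it offers.
- The arm moves only by the tool move_arm, never from a script. Its argument "steps" is a list of rows, each a list of 3 entries, a list of its own where there are three numbers: the shift along the tool's x, y, z scaled (see below), then the turn, a rotation vector about the tool's x, y, z scaled (see below), then the opening, from 0 (shut) to 1 (fully open). In form: [[[x, y, z], [ax, ay, az], jaw], ...]. A call has 1 to 5 rows; each row shifts and turns the commanded pose from where the row before left it, along the tool's axes as they then stand; what a row does not reach is not made up. The controller multiplies each number of a shift by 60 mm and each number of a turn by 6 degrees. A row lasts 1/8 s, in which the tool goes at most 62.5 mm and 10.7 degrees, less where a joint would pass 70% of its speed; a pose out of reach is approached as far as the arm can. A call with a number of a shift or a turn outside -1 to 1 is refused whole. A call with a gripper value outside its range is refused whole. The fingers move at their own pace and stop on an object; the grip force is fixed at half the most. Time passes only in rows, so rows that do not move let the fingers close. It gives the time, the measured TCP pose, the force, the opening and the grip force at its end, in the units of the state.
- bot.get_obs(): the state, without advancing time (a new reading comes with each control period).
- bot.snapshot(name): name is "scene" or "top" or "wrist"; returns a dict with "color" (420x560x3 uint8, red, green, blue), "range_z" (420x560 float32, m along the optical axis (not along the pixel's ray), 0 where there is no reading), "vfov" (degrees; the focal length in pixels is half the picture's height over the tangent of half this angle, whatever the lens; pixels are square), "cx", "cy" (the principal point, pixels), "pose" (4x4, takes a point from camera to world coordinates). Camera axes: x right, y down, z forward; pixel columns grow to the right and rows downward; lengths in m; the calibration is good to about 2 mm. A picture is of the moment at which its call begins.
- bot.job_done(): hands the job in; it is judged then, once.
The state is a dict: "time": time; "joint_pos": joint angles; "qvel": joint speeds; "joint_efforts": joint torques, N m; "ee_pos": TCP position; "eef_rot": TCP orientation; "ft_force": force on the tool from outside, world axes, zero at the start; "torque": the same for the moment, N m; "grip_width": opening from 0.0 (shut) to 1.0 (fully open); "grasp_force": force on a finger pad.
Only numpy, scipy, OpenCV 4.12 (cv2) and the standard library are available. Lean on these libraries where they do the work, as an engineer would, in place of code of your own. Each camera call takes 0.05 s, during which the arm holds its last target. There are 200 camera calls.

TASK

Test the cart's parking brake before it is loaded: pull the brake lever by its black handle from the red mark round to the green mark, past the catch, and let go so that the catch alone holds it there. Then press the yellow release button on the brake fully down so that the lever springs back to the red mark, and take the hand away. Leave the red mister standing where it is.

Things in the scene. Friction and masses are not known exactly. Their poses are not given: they have to be found in the camera images.
- brake: Grey parking brake fixed to the cart top. Origin: on the cart top, on the lever's upright hinge axis; z up. The yellow button is on its +y side, the black handle on its -y side. The button's grey tower is centred 98 mm along +y, 46 mm (x) by 34 mm (y), 70 mm high. Under the arm a curved strip, 40 mm high and 100 mm from the hinge, is red at off and green at the catch.
- brake_lever (a joint): Lever angle (rad) about the brake's z axis: 0 = off (red), growing clockwise from above, stop at 0.80. A spring pulls it to 0 (1 to 4 N at the handle). A catch snaps in behind it near 0.66: pull it to 0.72 to 0.78, let go, and it falls back to about 0.65 and stays. In the brake's frame the arm points from the hinge along (sin(0.6 - q), -cos(0.6 - q)) at value q.
- lever_grip (a point): Grip point on the axis of the lever's black handle, 130 mm from the hinge, 110 mm above the cart top. The handle is an upright round post, 24 mm in diameter, from 61 to 130 mm above the cart top, at the end of the flat blue arm (22 mm wide, 10 mm thick). Its -y axis points outwards from the hinge along the arm.
- brake_button (a joint): How far the yellow release button is pressed (m): 0 = up, 0.012 = fully down; spring, 2 N to start, 6 N fully down. The catch rides on the button, so it dips and pops up as the lever passes. Pressed beyond about 0.008 it frees the lever, which springs back to 0 in under 2 s.
- button_top (a point): Centre of the top of the yellow button: a round cap 32 mm in diameter, its top 88 mm above the cart top when up, pressed straight down; 98 mm from the hinge on the brake's +y side.
- mister: Bystander: red trigger mister, 72 mm in diameter, 185 mm tall, with a small white press button on top (not the one to press); origin at the centre of its underside. It stands near the yellow button.

How it is judged:
On the way, in this order (a step that is already met when the one before it is completed fails the run):
1. the lever stands in the catch at the green mark, held by the catch alone, with nothing of the robot touching the brake (value of joint brake_lever between 0.58 and 0.72 rad and value of joint brake_button below 0.004 m and contact force between each of the arm, the fingers and brake below 0.3 N), for 0.2 s.
2. the yellow release button is pressed (value of joint brake_button above 0.006 m).
3. the lever has sprung back to off (value of joint brake_lever below 0.1 rad), for 0.2 s.
At the end, for the whole second after the job is handed in: The lever rests at off (within 0.1 rad of 0), the yellow button is up again (pressed less than 3 mm), after the lever was held by the catch alone and freed with the button (value of joint brake_lever below 0.1 rad and value of joint brake_button below 0.003 m and velocity of joint brake_lever between -0.05 and 0.05 rad/s); the robot touches nothing.
It fails at once if the mister is moved more than 30 mm or tipped by more than 0.3 rad (distance of mister from where it was at the start of the episode above 0.03 m or angle between mister's own z axis and vertical above 0.3 rad).
It also fails if it takes over 45 s, if anything falls off the work surface, if the arm or the gripper's body presses on something with over 40 N, if the wrist force passes 120 N, or if a joint passes its speed limit or range.

## Working session

There is one attempt and no reset: what is moved stays moved. The work goes in short steps, Python scripts to look and compute and a tool call to move; the robot and the scene stay as the last step left them, time stands still between calls to the robot, and variables do not carry over. Pictures are saved under pics/ and viewed, at most 10 in all, crops included, and the job is handed in when it is done.

Besides the shell and the picture viewer there is one more tool, called after "Emit:" as name(argument=value, ...), one argument or row to a line, values as JSON. move_arm: Moves the arm, as the interface text tells. Its arguments: {"type":"object","properties":{"steps":{"type":"array","items":{"type":"array"}}},"required":["steps"]}

```bash
mkdir -p pics
cat > h.py <<'E'
import numpy as np,cv2
from rig import bot
def snap(n,f=None):
    s=bot.snapshot(n)
    if f: cv2.imwrite('pics/'+f,s['color'][:,:,::-1])
    return s
def cloud(s):
    h,w=s['range_z'].shape;f=h/2/np.tan(np.radians(s['vfov'])/2)
    u,v=np.meshgrid(np.arange(w),np.arange(h));z=s['range_z']
    p=np.stack([(u-s['cx'])/f*z,(v-s['cy'])/f*z,z],-1)
    return p@s['pose'][:3,:3].T+s['pose'][:3,3]
E
python3 - <<'E'
from h import *
a=snap('scene','s0.png');b=snap('top','t0.png')
cv2.imwrite('pics/st0.png',cv2.resize(np.vstack([a['color'],b['color']])[:,:,::-1],(400,600)))
o=bot.get_obs();print(o['time'],o['ee_pos'],o['eef_rot'])
for s in(a,b):
    P=cloud(s);hs=cv2.cvtColor(s['color'],cv2.COLOR_RGB2HSV);print(s['pose'][:3,3],s['vfov'])
    for n,l,h in(('yel',(22,120,120),(35,255,255)),('blue',(95,120,60),(130,255,255)),('green',(45,100,60),(85,255,255)),('red',(0,150,80),(8,255,255)),('black',(0,0,0),(180,255,50))):
        m=cv2.inRange(hs,l,h);k,L,st,c=cv2.connectedComponentsWithStats(m)
        for i in range(1,k):
            if st[i,4]>30:
                q=P[(L==i)&(s['range_z']>0)]
                print(n,st[i],c[i].round(0),np.median(q,0).round(3),q.min(0).round(3),q.max(0).round(3)) if len(q) else 0
E
```

```text
0.1 [ 0.27129386 -0.61773874  0.30312739] [-7.30032659e-04  9.78667774e-01  2.05447830e-01 -2.08573970e-04]
[0.85510848 0.35513057 0.6141087 ] 56.46859482027026
yel [301 194  18  20 266] [310. 203.] [0.518 0.092 0.088] [0.444 0.054 0.001] [0.531 0.103 0.092]
blue [190 182 112  11 862] [243. 187.] [ 0.564 -0.045  0.061] [ 0.482 -0.113  0.051] [0.631 0.044 0.065]
green [ 57  35  60  30 532] [87. 52.] [ 0.559 -0.549  0.139] [ 0.508 -0.612  0.108] [ 0.632 -0.491  0.173]
green [220 164  18  14 145] [229. 170.] [ 0.535 -0.107  0.04 ] [ 0.509 -0.122  0.   ] [ 0.549 -0.095  0.043]
red [207 193  15  10 130] [214. 197.] [ 0.604 -0.075  0.04 ] [ 0.585 -0.09   0.032] [ 0.617 -0.063  0.043]
red [ 366  195   49  103 2500] [393. 254.] [0.529 0.261 0.11 ] [0.466 0.221 0.004] [0.547 0.285 0.181]
black [415   0  60  22 943] [444.   9.] [0.06  0.034 0.241] [ 0.034 -0.018  0.214] [0.088 0.077 0.263]
black [ 473    0   69   40 1742] [505.  16.] [-0.812 -0.077 -0.137] [-2.493 -0.329 -0.748] [-0.797 -0.04  -0.052]
black [393   7  32  69 835] [406.  51.] [ 0.07  -0.019  0.129] [ 0.028 -0.062  0.085] [0.092 
[... 2675 characters left out ...]
057 0.012] [ 0.458 -0.146 -0.006] [0.625 0.263 0.181]
black [  42  205  125   70 3582] [101. 240.] [0.549 0.498 0.049] [ 0.474  0.37  -0.005] [0.631 0.598 0.113]
black [376 205  74  20 410] [416. 213.] [ 0.608 -0.207 -0.001] [ 0.582 -0.285 -0.007] [ 0.626 -0.114  0.005]
black [384 234  19  24 173] [395. 247.] [ 0.529 -0.156 -0.001] [ 0.506 -0.172 -0.005] [ 0.559 -0.131  0.004]
black [121 236  30  16 103] [134. 242.] [ 0.548  0.445 -0.   ] [ 0.526  0.408 -0.004] [0.56  0.475 0.003]
black [124 244  22  11  60] [133. 249.] [ 0.533  0.45  -0.   ] [ 0.519  0.419 -0.004] [0.542 0.468 0.002]
black [357 249  28   9 125] [373. 253.] [ 0.516 -0.099  0.037] [ 0.507 -0.13  -0.005] [ 0.523 -0.068  0.043]
```

View pics/t0.png

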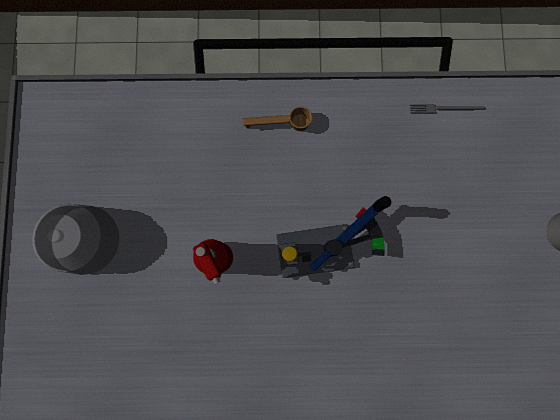

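View pics/s0.png

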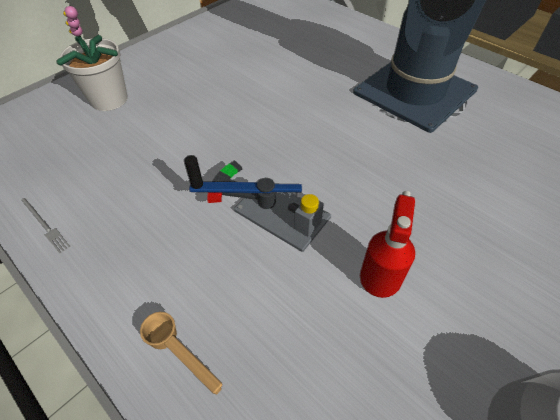

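The top view shows the yellow button at (289,254), the hinge at (334,246), the black handle at (384,202) and the mister at (205,258). The scene view agrees, with the handle at (193,172), the button at (310,203) and the mister at (393,254). Next I refine the positions with rays cast onto known heights.

```bash
cat >> h.py <<'E'
def ray(s,u,v,z):
    f=s['color'].shape[0]/2/np.tan(np.radians(s['vfov'])/2)
    d=s['pose'][:3,:3]@np.array([(u-s['cx'])/f,(v-s['cy'])/f,1]);o=s['pose'][:3,3]
    return o+d*(z-o[2])/d[2]
E
python3 - <<'E'
from h import *
R=[]
for n in('scene','top'):
    s=snap(n);P=cloud(s);hs=cv2.cvtColor(s['color'],cv2.COLOR_RGB2HSV);ok=s['range_z']>0
    box=lambda x0,x1,y0,y1,z0,z1:ok&(P[...,0]>x0)&(P[...,0]<x1)&(P[...,1]>y0)&(P[...,1]<y1)&(P[...,2]>z0)&(P[...,2]<z1)
    yt=box(.47,.57,.05,.14,.083,.095)
    v,u=np.nonzero(yt);B=ray(s,u.mean(),v.mean(),.088);print(n,'button',B.round(4),P[yt].mean(0).round(4),yt.sum())
    ht=box(.57,.67,-.16,-.06,.085,.14);q=P[ht]
    c,r=cv2.minEnclosingCircle(q[:,:2].astype(np.float32));print('handle pts',len(q),q.min(0).round(4),q.max(0).round(4),np.round(c,4),round(r,4))
    t=P[box(.57,.67,-.16,-.06,.125,.14)];print('handle top',len(t),t.mean(0).round(4))
    bl=cv2.inRange(hs,(95,100,20),(130,255,255))>0
    v,u=np.nonzero(bl&box(.45,.7,-.15,.07,.056,.07));pts=np.array([ray(s,a,b,.066)[:2] for a,b in zip(u,v)],np.float32)
    print('blue line',cv2.fitLine(pts,cv2.DIST_HUBER,0,.01,.01).ravel().round(4))
    hg=box(.5,.6,-.04,.04,.07,.12);print('hinge',hg.sum(),P[hg].mean(0).round(4) if hg.any() else '')
    m=P[box(.4,.6,.18,.33,.02,.11)];print('mister',cv2.minEnclosingCircle(m[:,:2].astype(np.float32)))
E
```

```text
scene button [0.5162 0.0885 0.088 ] [0.5162 0.0885 0.088 ] 218
handle pts 323 [ 0.6048 -0.1162  0.0853] [ 0.6274 -0.0937  0.1326] [ 0.616  -0.1051] 0.0122
handle top 117 [ 0.6165 -0.1039  0.1295]
blue line [ 0.6787 -0.7344  0.5614 -0.0353]
hinge 1 [ 0.5254 -0.0205  0.0703]
mister ((0.5106935501098633, 0.24959662556648254), 0.03592438995838165)
top button [0.5144 0.0902 0.088 ] [0.5145 0.0901 0.0869] 179
handle pts 165 [ 0.6029 -0.1133  0.0859] [ 0.6262 -0.0911  0.1319] [ 0.6143 -0.1024] 0.0122
handle top 100 [ 0.6144 -0.1027  0.1283]
blue line [ 0.6721 -0.7404  0.5527 -0.0341]
hinge 1 [ 0.5268 -0.0185  0.0701]
mister ((0.5091828107833862, 0.2520202696323395), 0.035857971757650375)
```

```bash
cat >> h.py <<'E'
from scipy.spatial.transform import Rotation as Ro
import json
def plan(target,yaz,jaw,step=.055):
    """rows from the present pose to a tool-down pose with tool y at azimuth yaz (deg)"""
    o=bot.get_obs();p=np.array(o['ee_pos']);w,x,y,z=o['eef_rot'];R=Ro.from_quat([x,y,z,w])
    a=np.radians(yaz);ty=np.array([np.cos(a),np.sin(a),0]);tz=np.array([0,0,-1.]);T=Ro.from_matrix(np.c_[np.cross(ty,tz),ty,tz])
    rv=(R.inv()*T).as_rotvec(degrees=True);d=np.array(target)-p
    n=max(1,int(np.ceil(max(np.linalg.norm(d)/step,np.abs(rv).max()/6-.02))))
    print('t',round(o['time'],2),'pos',p.round(4),'f',np.round(o['ft_force'],1),'jaw',round(o['grip_width'],2),'d',d.round(4),'rv',rv.round(1),'n',n)
    rows=[]
    for i in range(n):
        s=R.inv().apply(d/n)/.06;rows.append([s.round(2).tolist(),(rv/n/6).round(2).tolist(),jaw]);R=R*Ro.from_rotvec(rv/n,degrees=True)
    for i in range(0,n,5):print(json.dumps(rows[i:i+5]))
E
python3 -c "
from h import *
plan([.6155,-.1035,.26],42.3,1)"
```

```text
t 0.2 pos [ 0.2714 -0.6178  0.3034] f [ 0.3 -0.3  0.1] jaw 1.0 d [ 0.3441  0.5143 -0.0434] rv [-0.000e+00 -1.000e-01 -1.086e+02] n 19
[[[0.46, -0.29, 0.04], [-0.0, -0.0, -0.95], 1], [[0.48, -0.24, 0.04], [-0.0, -0.0, -0.95], 1], [[0.51, -0.2, 0.04], [-0.0, -0.0, -0.95], 1], [[0.52, -0.14, 0.04], [-0.0, -0.0, -0.95], 1], [[0.54, -0.09, 0.04], [-0.0, -0.0, -0.95], 1]]
[[[0.54, -0.04, 0.04], [-0.0, -0.0, -0.95], 1], [[0.54, 0.02, 0.04], [-0.0, -0.0, -0.95], 1], [[0.54, 0.07, 0.04], [-0.0, -0.0, -0.95], 1], [[0.53, 0.12, 0.04], [-0.0, -0.0, -0.95], 1], [[0.51, 0.18, 0.04], [-0.0, -0.0, -0.95], 1]]
[[[0.49, 0.23, 0.04], [-0.0, -0.0, -0.95], 1], [[0.47, 0.27, 0.04], [-0.0, -0.0, -0.95], 1], [[0.44, 0.32, 0.04], [-0.0, -0.0, -0.95], 1], [[0.4, 0.36, 0.04], [-0.0, -0.0, -0.95], 1], [[0.37, 0.4, 0.04], [-0.0, -0.0, -0.95], 1]]
[[[0.32, 0.43, 0.04], [-0.0, -0.0, -0.95], 1], [[0.28, 0.47, 0.04], [-0.0, -0.0, -0.95], 1], [[0.23, 0.49, 0.04], [-0.0, -0.0, -0.95], 1], [[0.18, 0.51, 0.04], [-0.0, -0.0, -0.95], 1]]
```

Emit:
move_arm(
  steps=[
    [[0.46,-0.29,0.04],[0,0,-0.95],1],
    [[0.48,-0.24,0.04],[0,0,-0.95],1],
    [[0.51,-0.2,0.04],[0,0,-0.95],1],
    [[0.52,-0.14,0.04],[0,0,-0.95],1],
    [[0.54,-0.09,0.04],[0,0,-0.95],1],
  ],
)

```text
time: 0.82
ee_pos: [0.3632, -0.4816, 0.2917]
eef_rot: [-0.0, 0.897, 0.442, -0.0]
ft_force: [-0.1, 0.2, -0.5]
grip_width: 0.999
grasp_force: 0.0
```

Emit:
move_arm(
  steps=[
    [[0.54,-0.04,0.04],[0,0,-0.95],1],
    [[0.54,0.02,0.04],[0,0,-0.95],1],
    [[0.54,0.07,0.04],[0,0,-0.95],1],
    [[0.53,0.12,0.04],[0,0,-0.95],1],
    [[0.51,0.18,0.04],[0,0,-0.95],1],
  ],
)

```text
time: 1.45
ee_pos: [0.4542, -0.3461, 0.2798]
eef_rot: [0.0, 0.76, 0.65, 0.0]
ft_force: [0.3, -0.1, 0.2]
grip_width: 0.999
grasp_force: 0.0
```

Emit:
move_arm(
  steps=[
    [[0.49,0.23,0.04],[0,0,-0.95],1],
    [[0.47,0.27,0.04],[0,0,-0.95],1],
    [[0.44,0.32,0.04],[0,0,-0.95],1],
    [[0.4,0.36,0.04],[0,0,-0.95],1],
    [[0.37,0.4,0.04],[0,0,-0.95],1],
  ],
)

```text
time: 2.08
ee_pos: [0.5449, -0.2112, 0.2677]
eef_rot: [0.0, 0.577, 0.817, 0.0]
ft_force: [-0.3, 0.5, 0.1]
grip_width: 1.002
grasp_force: 0.0
```

Emit:
move_arm(
  steps=[
    [[0.32,0.43,0.04],[0,0,-0.95],1],
    [[0.28,0.47,0.04],[0,0,-0.95],1],
    [[0.23,0.49,0.04],[0,0,-0.95],1],
    [[0.18,0.51,0.04],[0,0,-0.95],1],
    [[0,0,0],[0,0,0],1],
  ],
)

```text
time: 2.7
ee_pos: [0.6182, -0.1014, 0.2579]
eef_rot: [-0.0, 0.403, 0.915, 0.001]
ft_force: [0.2, -0.7, -0.6]
grip_width: 0.999
grasp_force: 0.0
```

```bash
python3 -c "
from h import *
s=snap('wrist','w1.png');plan([.6155,-.1035,.164],42.3,1,.03)"
```

```text
t 2.75 pos [ 0.6174 -0.1036  0.2579] f [ 0.1 -0.2  0.6] jaw 1.0 d [-0.0019  0.0001 -0.0939] rv [ 0.  -0.  -0.1] n 4
[[[0.01, -0.01, 0.39], [0.0, -0.0, -0.0], 1], [[0.01, -0.01, 0.39], [0.0, -0.0, -0.0], 1], [[0.01, -0.01, 0.39], [0.0, -0.0, -0.0], 1], [[0.01, -0.01, 0.39], [0.0, -0.0, -0.0], 1]]
```

View pics/w1.png

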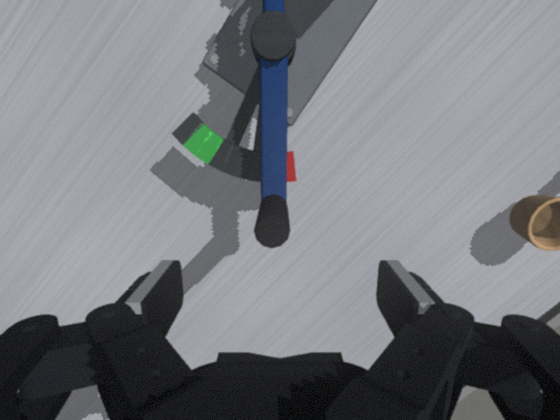

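The wrist view shows the handle at (272,220), roughly midway between the open pads, which stand at about x = 180 and x = 380. The arm is radial, as wanted, so I descend and grip.

Emit:
move_arm(
  steps=[
    [[0.01,-0.01,0.39],[0,0,0],1],
    [[0.01,-0.01,0.39],[0,0,0],1],
    [[0.01,-0.01,0.39],[0,0,0],1],
    [[0,0,0.39],[0,0,0],1],
    [[0,0,0],[0,0,0],1],
  ],
)

```text
time: 3.38
ee_pos: [0.6131, -0.1063, 0.1632]
eef_rot: [-0.002, 0.407, 0.913, -0.001]
ft_force: [0.1, -0.2, 0.8]
grip_width: 1.001
grasp_force: 0.0
```

Emit:
move_arm(
  steps=[
    [[0,0,0],[0,0,0],0.1],
    [[0,0,0],[0,0,0],0.1],
    [[0,0,0],[0,0,0],0.1],
    [[0,0,0],[0,0,0],0.1],
    [[0,0,0],[0,0,0],0.1],
  ],
)

```text
time: 4.0
ee_pos: [0.6148, -0.1053, 0.1655]
eef_rot: [0.001, 0.407, 0.914, 0.0]
ft_force: [0.0, -0.0, 5.9]
grip_width: 0.262
grasp_force: 58.5
```

```bash
python3 -c "
from h import *
plan([.6155,-.1035,.164],42.3,1,.03)
h=np.array([.528,-.0075]);p=np.array(bot.get_obs()['ee_pos'][:2])-h;print(np.hypot(*p),np.degrees(np.arctan2(p[1],p[0])))"
```

```text
t 4.0 pos [ 0.6148 -0.1053  0.1655] f [ 0.  -0.   5.9] jaw 0.26 d [ 0.0007  0.0018 -0.0015] rv [ 0.1  0.1 -0.3] n 1
[[[0.02, 0.03, 0.02], [0.01, 0.01, -0.05], 1]]
0.1308234402430173 -48.40463644295359
```

Emit:
move_arm(
  steps=[
    [[0.01,-0.23,0],[0,0,1],0.1],
    [[0.01,-0.23,0],[0,0,1],0.1],
    [[0.01,-0.22,0],[0,0,1],0.1],
    [[0.02,-0.23,0],[0,0,1],0.1],
    [[0.01,-0.22,0],[0,0,1],0.1],
  ],
)

```text
time: 4.62
ee_pos: [0.5592, -0.1344, 0.1658]
eef_rot: [0.004, 0.63, 0.777, 0.004]
ft_force: [32.5, 5.2, -22.9]
grip_width: 0.262
grasp_force: 59.7
```

```bash
python3 -c "
from h import *
h=np.array([.528,-.0075]);o=bot.get_obs();p=np.array(o['ee_pos'][:2])-h;a=np.degrees(np.arctan2(p[1],p[0]));print(np.hypot(*p),a,'q',np.radians(-47.7-a),o['ft_force'],o['grip_width'])"
```

```text
0.1306619703756216 -76.18558124237369 q 0.49716718202375765 [ 32.53324211   5.20101734 -22.88488239] 0.2621910288423854
```

Emit:
move_arm(
  steps=[
    [[0,0,0],[0,0,0],0.1],
    [[0,0,0],[0,0,0],0.1],
  ],
)

```text
time: 4.88
ee_pos: [0.5602, -0.1342, 0.1657]
eef_rot: [0.004, 0.628, 0.778, 0.004]
ft_force: [21.3, 3.9, -11.5]
grip_width: 0.266
grasp_force: 61.0
```

```bash
python3 -c "
from h import *
s=snap('scene');c=s['color'][110:260,150:350,::-1];cv2.imwrite('pics/s2.png',cv2.resize(c,(800,600),interpolation=cv2.INTER_CUBIC))"
```

```text
(no output)
```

View pics/s2.png

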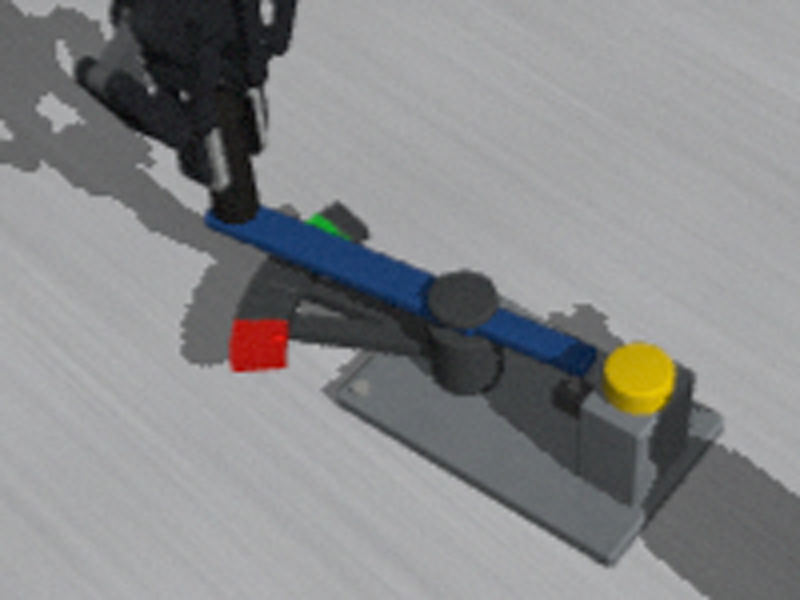

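The crop shows the lever gripped at (235,150), short of the green mark at (330,225). Its tail at (590,355) is riding onto the catch, which explains the resistance, so I pull on.

Emit:
move_arm(
  steps=[
    [[0.01,-0.17,0],[0,0,0.75],0.1],
    [[0.01,-0.17,0],[0,0,0.75],0.1],
    [[0.01,-0.17,0],[0,0,0.75],0.1],
    [[0,0,0],[0,0,0],0.1],
  ],
)

```text
time: 5.42
ee_pos: [0.5267, -0.1378, 0.1667]
eef_rot: [0.002, 0.717, 0.697, 0.002]
ft_force: [5.2, 2.1, 11.2]
grip_width: 0.263
grasp_force: 63.7
```

```bash
cat > q.py <<'E'
from h import *
h=np.array([.528,-.0075]);o=bot.get_obs();p=np.array(o['ee_pos'][:2])-h;a=np.degrees(np.arctan2(p[1],p[0]));print(np.hypot(*p),a,'q',np.radians(-47.9-a),o['ft_force'],o['grip_width'])
E
python3 q.py
```

```text
0.1302863814377014 -90.59109067100034 q 0.7451000934763914 [ 5.20626773  2.14714464 11.21485205] 0.26310557865528916
```

Emit:
move_arm(
  steps=[
    [[0,0,0],[0,0,0],1],
    [[0,0,0],[0,0,0],1],
    [[0,0,0],[0,0,0],1],
    [[0,0,0],[0,0,0],1],
    [[0,0,0],[0,0,0],1],
  ],
)

```text
time: 6.05
ee_pos: [0.5239, -0.1383, 0.1645]
eef_rot: [-0.0, 0.716, 0.698, -0.0]
ft_force: [0.1, 0.3, -0.4]
grip_width: 1.003
grasp_force: 0.0
```

```bash
python3 -c "
from h import *
print(bot.get_obs()['grip_width'],bot.get_obs()['ft_force'])
s=snap('scene');c=s['color'][110:260,150:350,::-1];cv2.imwrite('pics/s3.png',cv2.resize(c,(800,600),interpolation=cv2.INTER_CUBIC))"
```

```text
1.0033883591991493 [ 0.12210549  0.29760891 -0.35421293]
```

View pics/s3.png

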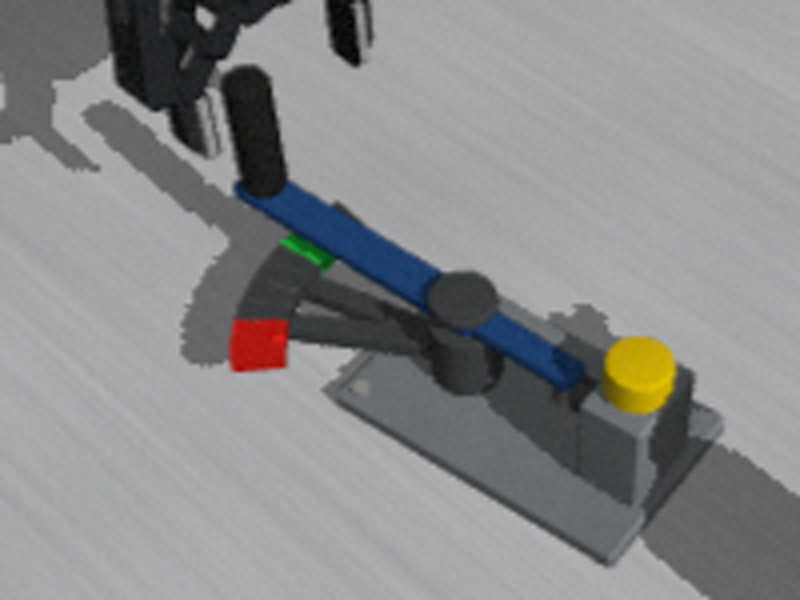

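The crop shows the handle at (255,130) clear of both open fingers, with the lever standing over the green mark and the button up at (640,370). I lift straight up, shut the fingers and go over the button.

Emit:
move_arm(
  steps=[
    [[0,0,-0.5],[0,0,0],1],
    [[0,0,-0.5],[0,0,0],1],
    [[0,0,-0.5],[0,0,0],1],
    [[0,0,-0.3],[0,0,0],0],
    [[0,0,0],[0,0,0],0],
  ],
)

```text
time: 6.72
ee_pos: [0.5246, -0.1384, 0.2739]
eef_rot: [0.001, 0.716, 0.698, 0.001]
ft_force: [0.1, -0.6, -0.5]
grip_width: 0.605
grasp_force: 0.0
```

```bash
python3 -c "
from h import *
s=snap('scene');hs=cv2.cvtColor(s['color'],cv2.COLOR_RGB2HSV)
P=cloud(s);m=(P[...,0]>.45)&(P[...,0]<.66)&(P[...,1]>-.2)&(P[...,1]<-.06)&(P[...,2]>.085)&(P[...,2]<.128)&(s['range_z']>0);c=P[m];print(cv2.minEnclosingCircle(c[:,:2].astype(np.float32)))
plan([.515,.0895,.225],0,0,.04)"
```

```text
((0.5409817695617676, -0.13771671056747437), 0.012165501713752747)
t 6.78 pos [ 0.5241 -0.1383  0.2728] f [-1.4 -0.4 -0.7] jaw 0.52 d [-0.0091  0.2278 -0.0478] rv [ 0.   0.  -1.5] n 6
[[[0.63, -0.04, 0.13], [0.0, 0.0, -0.04], 0], [[0.63, -0.04, 0.13], [0.0, 0.0, -0.04], 0], [[0.63, -0.04, 0.13], [0.0, 0.0, -0.04], 0], [[0.63, -0.03, 0.13], [0.0, 0.0, -0.04], 0], [[0.63, -0.03, 0.13], [0.0, 0.0, -0.04], 0]]
[[[0.63, -0.03, 0.13], [0.0, 0.0, -0.04], 0]]
```

Emit:
move_arm(
  steps=[
    [[0.63,-0.04,0.13],[0,0,-0.04],0],
    [[0.63,-0.04,0.13],[0,0,-0.04],0],
    [[0.63,-0.04,0.13],[0,0,-0.04],0],
    [[0.63,-0.03,0.13],[0,0,-0.04],0],
    [[0.63,-0.03,0.13],[0,0,-0.04],0],
  ],
)

```text
time: 7.4
ee_pos: [0.516, 0.052, 0.2323]
eef_rot: [-0.001, 0.709, 0.705, -0.001]
ft_force: [0.2, -0.5, 0.3]
grip_width: -0.002
grasp_force: 0.0
```

Emit:
move_arm(
  steps=[
    [[0.63,-0.03,0.13],[0,0,-0.04],0],
    [[0,0,0],[0,0,0],0],
    [[0,0,0],[0,0,0],0],
  ],
)

```text
time: 7.78
ee_pos: [0.5147, 0.0881, 0.2251]
eef_rot: [-0.0, 0.707, 0.707, -0.001]
ft_force: [1.0, -1.2, 0.1]
grip_width: -0.003
grasp_force: 0.0
```

```bash
python3 -c "
from h import *
s=snap('scene');c=s['color'][60:285,150:450,::-1];cv2.imwrite('pics/s4.png',cv2.resize(c,(800,600),interpolation=cv2.INTER_CUBIC))
plan([.515,.0895,.170],0,0,.02)"
```

```text
t 7.83 pos [0.5149 0.0876 0.2253] f [-0.3 -0.4  0.2] jaw -0.0 d [ 0.0001  0.0019 -0.0553] rv [-0.1  0.  -0.1] n 3
[[[0.01, 0.0, 0.31], [-0.0, 0.0, -0.01], 0], [[0.01, 0.0, 0.31], [-0.0, 0.0, -0.01], 0], [[0.01, 0.0, 0.31], [-0.0, 0.0, -0.01], 0]]
```

View pics/s4.png

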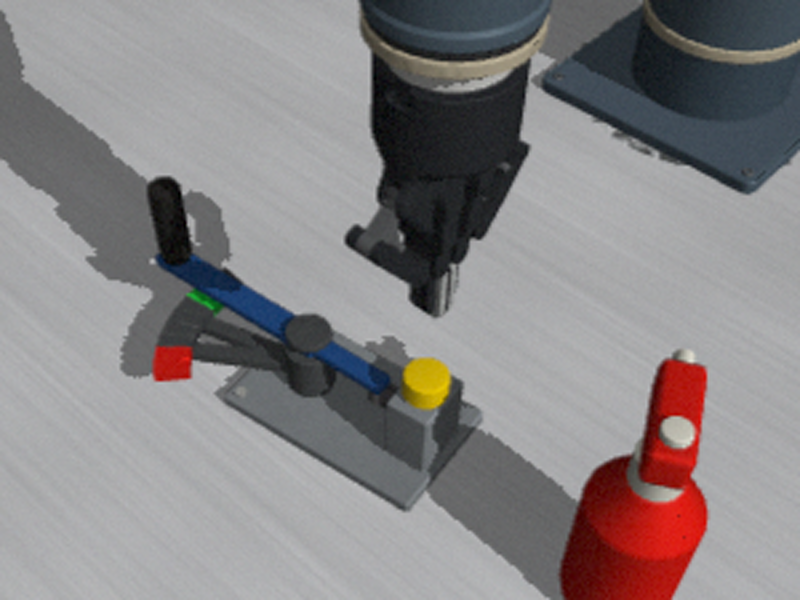

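The lever stands at green, the shut fingertips at (435,310) are directly above the button at (425,380), and the mister is well clear. Next I press.

Emit:
move_arm(
  steps=[
    [[0.01,0,0.31],[0,0,0],0],
    [[0.01,0,0.31],[0,0,0],0],
    [[0.01,0,0.31],[0,0,0],0],
    [[0,0,0.1],[0,0,0],0],
    [[0,0,0.1],[0,0,0],0],
  ],
)

```text
time: 8.45
ee_pos: [0.5152, 0.0897, 0.1582]
eef_rot: [0.0, 0.708, 0.706, -0.0]
ft_force: [-1.5, -2.3, 4.3]
grip_width: -0.002
grasp_force: 2.5
```

Emit:
move_arm(
  steps=[
    [[0,0,0.06],[0,0,0],0],
    [[0,0,0.05],[0,0,0],0],
    [[0,0,0],[0,0,0],0],
  ],
)

```text
time: 8.82
ee_pos: [0.5153, 0.0901, 0.1517]
eef_rot: [0.0, 0.708, 0.707, 0.0]
ft_force: [-0.9, -4.2, 4.0]
grip_width: -0.003
grasp_force: 2.2
```

```bash
cat > l.py <<'E'
from h import *
o=bot.get_obs();s=snap('scene');P=cloud(s)
m=(P[...,0]>.45)&(P[...,0]<.66)&(P[...,1]>-.2)&(P[...,1]<-.06)&(P[...,2]>.085)&(P[...,2]<.128)&(s['range_z']>0);c,r=cv2.minEnclosingCircle(P[m][:,:2].astype(np.float32))
print(o['time'],np.round(o['ee_pos'],4),o['ft_force'],c,r,'q',np.arctan2(-c[1]-.0075,c[0]-.528)-np.radians(47.9))
E
python3 l.py
```

```text
8.825 [0.5153 0.0901 0.1517] [-0.94018707 -4.17249541  4.03376832] (0.5988767743110657, -0.11732151359319687) 0.012488292530179024 q 0.16166199078267407
```

Emit:
move_arm(
  steps=[
    [[0,0,0.04],[0,0,0],0],
    [[0,0,0],[0,0,0],0],
    [[0,0,0],[0,0,0],0],
    [[0,0,0],[0,0,0],0],
    [[0,0,0],[0,0,0],0],
  ],
)

```text
time: 9.5
ee_pos: [0.5153, 0.0904, 0.1493]
eef_rot: [0.0, 0.708, 0.707, 0.0]
ft_force: [-0.2, -3.9, 5.4]
grip_width: 0.002
grasp_force: 2.5
```

Emit:
move_arm(
  steps=[
    [[0,0,0],[0,0,0],0],
    [[0,0,0],[0,0,0],0],
    [[0,0,0],[0,0,0],0],
    [[0,0,0],[0,0,0],0],
    [[0,0,0],[0,0,0],0],
  ],
)

```text
time: 10.12
ee_pos: [0.5153, 0.0904, 0.1493]
eef_rot: [0.0, 0.707, 0.707, 0.0]
ft_force: [-0.6, -4.2, 5.6]
grip_width: -0.003
grasp_force: 2.5
```

```bash
python3 l.py
```

```text
10.125 [0.5153 0.0904 0.1493] [-0.59787086 -4.18435987  5.58920906] (0.6163634061813354, -0.10415302962064743) 0.011663843877613544 q -0.005839698876855537
```

Lever is back at off; lift away.

Emit:
move_arm(
  steps=[
    [[0,0,-0.3],[0,0,0],0],
    [[0,0,-0.5],[0,0,0],0],
    [[0,0,-0.5],[0,0,0],0],
    [[0,0,-0.5],[0,0,0],0],
    [[0,0,0],[0,0,0],0],
  ],
)

```text
time: 10.8
ee_pos: [0.5159, 0.0917, 0.259]
eef_rot: [0.001, 0.707, 0.707, 0.002]
ft_force: [0.1, -0.7, -0.7]
grip_width: -0.001
grasp_force: 0.0
```

Emit:
move_arm(
  steps=[
    [[0,0,0],[0,0,0],0],
    [[0,0,0],[0,0,0],0],
    [[0,0,0],[0,0,0],0],
    [[0,0,0],[0,0,0],0],
  ],
)

```text
time: 11.3
ee_pos: [0.515, 0.0906, 0.2567]
eef_rot: [-0.0, 0.707, 0.707, -0.0]
ft_force: [0.8, 0.4, -0.3]
grip_width: -0.0
grasp_force: 0.0
```

```bash
python3 l.py; python3 -c "
from h import *
s=snap('scene');P=cloud(s);m=(abs(P[...,0]-.515)<.012)&(abs(P[...,1]-.0895)<.012)&(P[...,2]<.1)&(P[...,2]>.05);print('button z',np.median(P[m][:,2]))
print(bot.job_done())"
```

```text
11.3 [0.515  0.0906 0.2567] [ 0.76162866  0.36473043 -0.25757292] (0.6162610054016113, -0.10431721806526184) 0.011711069382727146 q -0.0044171904590373234
button z 0.0881921855703931
the job is handed in; nothing more can be done
None
```

The brake test is done and handed in at about 11 s: the catch alone held the lever at green (about 0.64 rad), pressing the button sprang it back to red (about 0 rad), the button is up again, the hand is clear and the mister was never approached; no pass/fail verdict was shown.

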